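# Unbolt the plate bay's guard gate and hold it ajar

## Robot

A 6-joint arm with a two-finger parallel gripper is mounted at the origin on the work surface. World frame = base frame: x ahead of the robot, y to its left, z up, the work surface at z = 0. Lengths are in m, angles in degrees, forces in N, time in s.
With the tool pointing down it reaches from about 0.35 to 0.875 m from the base axis. Payload 4.2 kg.
Tool frame: the origin (TCP) lies midway between the tips of the shut fingers; the grasp point (between the pads) lies 19 mm behind it; z points along the fingers, y is the direction in which the jaws open and shut (so a half turn about z gives the same grasp; the last joint's range is limited). The gripper opens to 87 mm and grips with 3 to 60 N. Pads are 19 mm wide; open, the fingers measure 117 mm over their backs; the gripper's body (75 mm by 190 mm) begins 51 mm behind the grasp point.
Start: joints at [-61.329, 22.042, 0.453, 0, -68.411, -14.817], TCP at [0.15, -0.607, 0.223] pointing down, gripper open.
Joint ranges: [-179.83, 179.83], [-69.29, 118.12], [-61.27, 80.66], [-181.25, 117.63], [-171.15, -9.14], [-177.46, 177.46]. Speed limits (degrees/s): [159.86, 159.86, 180, 180, 180, 180].

## Interface

Orientations are given as a 3x3 rotation matrix whose columns are the frame's x, y, z axes.
In Python, from station import sense, capture, get_calibration, finish_job, spot_in, spot_point gives the robot as it stands.
- The arm moves only by the shell command python3 -m inch 'ROWS'. ROWS is JSON, a list of rows, each an object with "fingers": the finger opening in cm, from 0 to 8.7; "delta_pos": the shift along the tool's x, y, z in cm, a list of three; "spin": the turn about the tool's z in degrees. In form: [{"fingers": fingers, "delta_pos": [dx, dy, dz], "spin": spin}, ...]. A call has 1 to 20 rows; each row is the pose to reach, as a shift and turn from the pose commanded when the call began, along the tool's axes at that moment; what a row does not reach only later rows make up. A row lasts 1/10 s, in which the tool goes at most 50 mm and 8.59 degrees, less where a joint would pass 70% of its speed; a pose out of reach is approached as far as the arm can. A call with a gripper value outside its range is refused whole. The fingers move at their own pace and stop on an object; the grip force is fixed at half the most. Time passes only in rows, so rows that repeat a pose let the fingers close. It gives the time, the measured TCP pose, the force and the opening at its end, in the units of the state.
- sense(): the state, without advancing time (a new reading comes with each control period).
- capture(name): name is "scene" or "top" or "wrist"; returns the picture (400x640x3 uint8, red, green, blue); there is no depth.
- get_calibration(name): a dict with "K" (3x3 intrinsics, pixels), "dist" ([k1, k2, p1, p2, k3] as OpenCV has them; the pictures are not rectified), "T" (4x4, takes a point from camera to world coordinates). Camera axes: x right, y up, looking along -z (the intrinsics and any distortion apply to the point x, -y, -z); pixel columns grow to the right and rows downward; lengths in m; the calibration is good to about 2 mm. A picture is of the moment at which its call begins: read the wrist's pose just before it. get_calibration takes no time and is no camera call; for the wrist camera it gives the pose at the moment of the call.
- finish_job(): hands the job in, once; it reports no verdict.
Trained networks look in the newest picture that a camera, given by its name, has taken for a name from the list of things; names that differ only in an ending like _2 or _b are one class to them, and where a whole thing is asked for, a point or a joint stands for the part that bears it (a point fixed in the world has none). Each returns a list of dicts, best first, with "conf" (0 to 1); they miss things now and then, are a little off and sometimes report something else, mostly with a low value. They report only what shows in the picture. A call takes as long as a camera call.
- spot_in(camera, target): "extent" ([left, top, right, bottom] as shares, 0 to 1, of the picture: columns of its width, rows of its height, round what is visible of it).
- spot_point(camera, target): "location" ([column, row] as shares, 0 to 1, of the picture: columns of its width, rows of its height: a listed point, or the origin of a listed thing).
The state is a dict: "time_s": time; "joints": joint angles; "joint_velocities": joint speeds; "effort": joint torques, N m; "tcp_pos": TCP position; "ee_rot": TCP orientation; "wrist_force": force on the tool from outside, world axes, zero at the start; "moment": the same for the moment, N m; "gripper_width": opening from 0.0 (shut) to 1.0 (fully open).
Only numpy, scipy, OpenCV 4.12 (cv2) and the standard library are available. Lean on these libraries where they do the work, as an engineer would, in place of code of your own. Each camera call takes 0.05 s, during which the arm holds its last target.

## Task

Wind the hand crank counter-clockwise until it stops, so that the clamp bar comes off the guard gate of the plate bay; only then lift the sagging barrel bolt over the bent lip of its keeper while pulling it back towards the gate's hinge, as far as it goes. Swing the gate towards you until its free edge is about a hand's breadth (90 mm) out from the post and finish while holding it there: its spring shuts it if you let go. Leave the other things on the bench where they are.

Things in the scene. Friction and masses are not known exactly. Their poses are not given: they have to be found in the camera images.
- bay: Plate bay: grey base plate, 280 x 520 x 8, screwed down. Origin on the bench in the line of the shut gate. x points away from the robot, from gate into bay; z up; y along the shut gate from its hinge (y = -150 mm) to its free edge (100), the keeper post (125) and the grey crank box (80 x 90, 110 tall, centre x -20, y 285). Both posts are 163 tall. 'Bay x, y' below means this frame.
- crank (a joint): Turn of the hand crank about its upright axis, rad; grows counter-clockwise seen from above. That draws the clamp bar off the gate, 16 mm a turn: clear from 11.8, stop at 12.9. Starts between 0 and 3. At 0 the crank arm points along bay -y, to the gate. About 1 N at the handle turns it; it stays where it is left.
- crank_axis (a point): Point on the crank's axis at its handle's mid height, 150 mm above the bench (bay x -20, y 285 mm).
- crank_grip (a point): Middle of the crank's handle: an upright black sleeve, 18 dia, from 126 to 172 mm above the bench, that spins freely on its pin 45 mm from the crank's axis. The steel crank arm lies under it, upper face 124 mm above the bench.
- clamp_tip (a point): Middle of the end of the clamp bar: dark steel, 20 deep x 25 high, 62 mm above the bench. It comes out of the crank box along bay y and lies across the robot's side of the gate's free edge, so the gate cannot swing. Wound off, this end stands beyond the gate's free edge (bay y over 100 mm).
- gate: Gate leaf: aluminium frame with clear panel, 16 thick, top 145 mm above the bench, the barrel bolt along its top on the robot's side. Origin on the hinge axis at bench height; y runs along the leaf to its free edge at 250 mm, x into the bay when shut. The bolt's two steel staples and backing plate on it reach 162 mm above the bench.
- swing (a joint): Opening angle of the gate, rad: 0 shut; grows as the free edge swings towards the robot (counter-clockwise seen from above); stop at 1.0. A hinge spring pulls it shut with 0.4 N m at 0 and 0.5 N m at 0.4: let go, it shuts by itself.
- gate_hinge (a point): Point on the gate's upright hinge axis, 80 mm above the bench.
- draw (a joint): How far the bolt is drawn out of its keeper, m: 0 shot home; grows along the leaf towards the hinge (gate -y); stop at 0.045. Its head is clear of the keeper from 0.024. Friction about 1.5 N; it stays where it is left.
- lift (a joint): How far the bolt is lifted in its tall worn staples, m: 0 sagging at the bottom, stop at 0.018. Let go, it drops back by its own weight (1 to 3 N).
- bolt_grip (a point): Point on the bolt's upright handle, 195 mm above the bench while the bolt sags: a steel post 16 dia, rigid with the bolt, topped by a cap 20 dia from 213 to 220 mm. Free all round from 170 mm up. It stands 24 mm to the robot's side of the leaf's middle and 170 mm from the hinge axis along the leaf at draw 0. Below it the rod, 12 dia, axis at 130 mm.
- bolt_head (a point): Centre of the bolt's head: a steel disc 28 dia x 12 thick on the free end of the rod. Shot home it lies in the keeper, behind the lip.
- keeper_lip (a point): Middle of the top edge of the keeper's bent-up lip, on the gate's side of the keeper. It stands 7 mm above the underside of the sagging head, which catches on it after about 5 mm of draw; lifted 9 mm or more the head passes over. The keeper's front cheek (robot's side, top 162 mm above the bench) stops the gate from swinging until the head is past the lip.
- microplate: white 96-well plate, 85 x 127 x 14, lying inside the bay behind the gate. Bystander; origin at the middle of its underside.
- reagent_jar: amber glass jar with white cap, 48 dia x 70, inside the bay behind the gate. Bystander; origin at the middle of its underside.
- label_roll: roll of paper labels, 68 dia x 30 tall, on the bench on the robot's side of the crank box. Bystander; origin at the middle of its underside.
- mouse: black computer mouse, about 75 x 60 x 34, on the mouse mat. Bystander; origin at the middle of its underside.
- tip_box: grey pipette-tip box, 90 x 125 x 50. Bystander; origin at the middle of its underside.
- mug: white mug, 80 dia x 95. Bystander; origin at the middle of its underside.
- stapler: black stapler, 130 x 34 x 42, lying on the bench. Bystander; origin at the middle of its underside.

How it is judged (in metres and radians):
On the way, in this order (a step that is already met when the one before it is completed fails the run):
1. the crank is wound back until the clamp bar is clear of the gate (value of joint crank above 11.8 rad), for 0.2 s.
2. the bolt is drawn clear of the keeper (value of joint draw above 0.024 m), for 0.2 s.
At the end, for the whole second after the job is handed in: The robot holds the gate still against its spring (touching it or its bolt with more than 1 N), open by 0.2 to 0.55 rad (free edge 50 to 130 mm out; below 0.1 rad/s), with the crank wound to 11.8 rad or more and the bolt drawn back by at least 20 mm (value of joint swing between 0.2 and 0.55 rad and velocity of joint swing between -0.1 and 0.1 rad/s and value of joint crank above 11.8 rad and value of joint draw above 0.02 m and contact force between any of the fingers, the arm and gate above 1 N); the arm keeps its last pose, push and grip.
It fails at once if one of the other things is disturbed (moved by more than 30 mm) (distance of any of microplate, reagent_jar, label_roll, mouse, tip_box, mug, stapler from where it was at the start of the episode above 0.03 m).
It also fails if it takes over 56 s, if anything falls off the work surface, if the arm or the gripper's body presses on something with over 40 N, if the wrist force passes 120 N, or if a joint passes its speed limit or range.

## Working session

There is one attempt and no reset: what is moved stays moved. The work goes in short steps, Python scripts to look and compute and a shell command to move; the robot and the scene stay as the last step left them, time stands still between calls to the robot, and variables do not carry over. Pictures are saved under pics/ and viewed, and the job is handed in when it is done.

```bash
ls; mkdir -p pics
python3 - <<'E'
from station import *
import cv2,numpy as np
s=sense();print(s)
for n in ["scene","top","wrist"]:
    im=capture(n);cv2.imwrite(f"pics/{n}0.png",im[:,:,::-1])
    c=get_calibration(n);print(n,np.round(c["K"],1).tolist(),c["dist"],np.round(c["T"],3).tolist())
print(sense()["time_s"])
E
```

```text
pics
{'time_s': 0.0, 'joints': array([-6.13288311e+01,  2.20891623e+01,  3.79053655e-01, -3.11287144e-02,
       -6.84083331e+01, -1.48163547e+01]), 'joint_velocities': array([-0.03334019, -0.03773763,  0.11605986,  0.06963706,  0.01210815,
       -0.00381415]), 'effort': array([ 1.31089550e-03, -3.90664816e+01,  1.87408018e+01,  4.22006607e+00,
        1.09297005e-02, -1.90651381e-04]), 'tcp_pos': array([ 0.14954737, -0.60622563,  0.22146592]), 'ee_rot': array([[-9.70953603e-01, -2.39267215e-01, -5.48545266e-04],
       [-2.39267840e-01,  9.70951427e-01,  2.05606302e-03],
       [ 4.06623360e-05,  2.12759104e-03, -9.99997736e-01]]), 'wrist_force': array([ 0.41526419, -0.29460244,  0.54507868]), 'moment': array([-0.00419025,  0.01115545,  0.00401537]), 'gripper_width': 1.0022793755497514}
scene [[371.3, 0.0, 323.6], [0.0, 371.3, 200.3], [0.0, 0.0, 1.0]] [-0.069705  0.        0.        0.        0.      ] [[0.099, -0.81, 0.578, 1.161], [0.995, 0.084, -0.051, -0.091], [-0.007, 0.58, 0.815, 1.089], [0.0, 0.0, 0.0, 1.0]]
top [[502.5, 0.0, 321.0], [0.0, 502.5, 197.9], [0.0, 0.0, 1.0]] [0.01367583 0.         0.         0.         0.        ] [[-0.01, 0.999, -0.053, 0.448], [-1.0, -0.011, -0.01, -0.066], [-0.01, 0.053, 0.999, 1.67], [0.0, 0.0, 0.0, 1.0]]
wrist [[346.2, 0.0, 320.4], [0.0, 346.2, 198.6], [0.0, 0.0, 1.0]] [0.00832263 0.         0.         0.         0.        ] [[-0.239, -0.933, -0.269, 0.076], [0.971, -0.229, -0.069, -0.625], [0.003, -0.278, 0.961, 0.384], [0.0, 0.0, 0.0, 1.0]]
0.15
```

View pics/scene0.png

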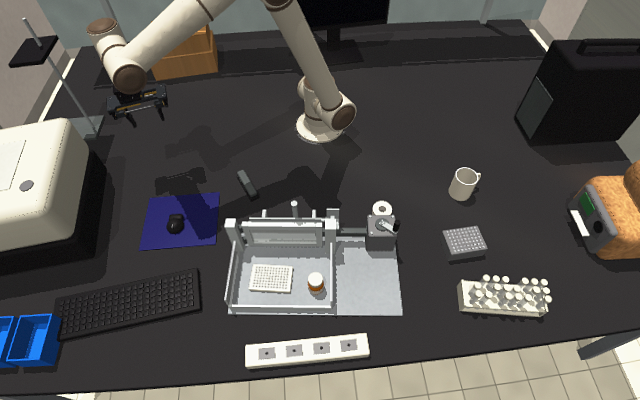

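View pics/top0.png

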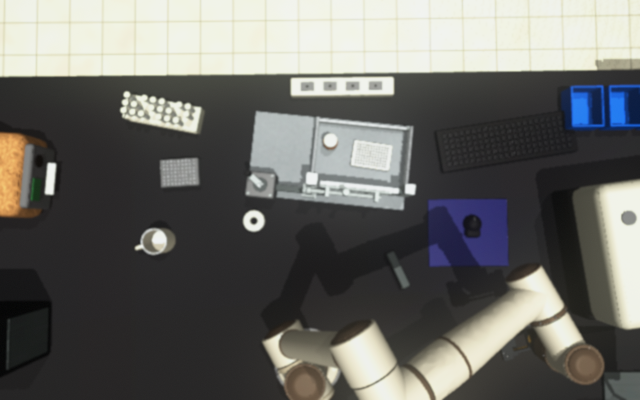

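```bash
cat > h.py <<'E'
from station import *
import cv2,numpy as np
def proj(n,P,c=None):
    c=c or get_calibration(n);T=np.array(c["T"]);P=np.atleast_2d(P)
    q=(P-T[:3,3])@T[:3,:3]; q=q*[1,-1,-1]
    return cv2.projectPoints(q,np.zeros(3),np.zeros(3),np.array(c["K"]),np.array(c["dist"]))[0][:,0]
def ray(n,px,c=None):
    c=c or get_calibration(n);T=np.array(c["T"])
    u=cv2.undistortPoints(np.array([[px]],float),np.array(c["K"]),np.array(c["dist"]))[0,0]
    d=T[:3,:3]@np.array([u[0],-u[1],-1]);return T[:3,3],d/np.linalg.norm(d)
def atz(n,px,z,c=None):
    o,d=ray(n,px,c);return o+d*(z-o[2])/d[2]
def tri(rs):
    A=np.zeros((3,3));b=np.zeros(3)
    for o,d in rs:
        M=np.eye(3)-np.outer(d,d);A+=M;b+=M@o
    x=np.linalg.solve(A,b);return x,[np.linalg.norm((np.eye(3)-np.outer(d,d))@(x-o)) for o,d in rs]
E
python3 - <<'E'
from h import *
Z=dict(bay=0,crank_axis=.15,crank_grip=.15,clamp_tip=.062,gate=0,gate_hinge=.08,bolt_grip=.195,bolt_head=.13,keeper_lip=.123)
for t,z in Z.items():
    rs=[]
    for n in ["scene","top"]:
        r=spot_point(n,t)
        for k in r[:2]:
            px=np.array(k["location"])*[640,400]
            print(t,n,round(k["conf"],2),px.round(1),atz(n,px,z).round(4))
        if r: rs.append(ray(n,np.array(r[0]["location"])*[640,400]))
    if len(rs)==2: x,e=tri(rs);print("   tri",x.round(4),np.round(e,4))
print(sense()["time_s"])
E
```

```text
bay scene 0.82 [293.4 248.1] [ 0.571  -0.1406  0.    ]
bay top 0.63 [352.2 190. ] [ 0.5624 -0.1536  0.    ]
   tri [ 0.5634 -0.1477 -0.0136] [0.0065 0.0065]
crank_axis scene 0.59 [388.1 216.1] [0.5733 0.1561 0.15  ]
crank_axis top 0.82 [256.1 182.7] [0.5776 0.1456 0.15  ]
   tri [0.5778 0.1492 0.1578] [0.0048 0.0048]
crank_grip scene 0.62 [395.6 223.1] [0.5999 0.1735 0.15  ]
crank_grip top 0.44 [248.7 170.6] [0.6147 0.168  0.15  ]
   tri [0.6126 0.1661 0.1714] [0.0013 0.0013]
clamp_tip scene 0.72 [315.9 231.7] [ 0.5527 -0.0627  0.062 ]
clamp_tip scene 0.32 [459.6 192.2] [0.447  0.4469 0.062 ]
clamp_tip top 0.7 [324.6 191.4] [ 0.5546 -0.0619  0.062 ]
   tri [ 0.5544 -0.0623  0.0648] [0.0004 0.0004]
gate scene 0.61 [248.5 246.4] [ 0.5499 -0.289   0.    ]
gate top 0.79 [394.8 194.7] [ 0.5453 -0.2949  0.    ]
   tri [ 0.5455 -0.2932 -0.0077] [0.0027 0.0027]
gate_hinge scene 0.62 [247.4 186.5] [ 0.3599 -0.2823  0.08  ]
gate_hinge scene 0.61 [243.3 233.5] [ 0.5468 -0.2916  0.08  ]
gate_hinge top 0.73 [396.8 269.6] [ 0.3051 -0.2858  0.08  ]
gate_hinge top 0.7 [398.9 189.9] [ 0.5556 -0.2971  0.08  ]
   tri [ 0.2981 -0.2968  0.0022] [0.0002 0.0002]
bolt_grip scene 0.43 [298.3 208. ] [ 0.5465 -0.1105  0.195 ]
bolt_grip scene 0.41 [329.5 221.8] [ 0.603  -0.0252  0.195 ]
bolt_grip top 0.68 [347.2 193. ] [ 0.5404 -0.1286  0.195 ]
   tri [ 0.5411 -0.1197  0.1878] [0.0091 0.0091]
bolt_head scene 0.56 [333.4 221.9] [ 0.564  -0.0086  0.13  ]
bolt_head scene 0.56 [249.  186.9] [ 0.4018 -0.2675  0.13  ]
bolt_head top 0.76 [309.4 191.2] [ 0.5513 -0.0153  0.13  ]
   tri [ 0.5528 -0.0109  0.1122] [0.0038 0.0038]
keeper_lip scene 0.7 [328.5 222.7] [ 0.561  -0.0232  0.123 ]
keeper_lip scene 0.21 [388. 216.] [0.5559 0.1629 0.123 ]
keeper_lip top 0.57 [310.6 190.9] [ 0.5526 -0.0188  0.123 ]
   tri [ 0.5533 -0.0204  0.1105] [0.0019 0.0019]
1.05
```

Run:
```python
from h import *
a=cv2.imread("pics/top0.png")[90:220,230:430];b=cv2.imread("pics/scene0.png")[180:330,215:415]
cv2.imwrite("pics/topz.png",cv2.resize(a,None,fx=4,fy=4,interpolation=cv2.INTER_CUBIC))
cv2.imwrite("pics/scenez.png",cv2.resize(b,None,fx=4,fy=4,interpolation=cv2.INTER_CUBIC))
```

```text
(no output)
```

View pics/topz.png

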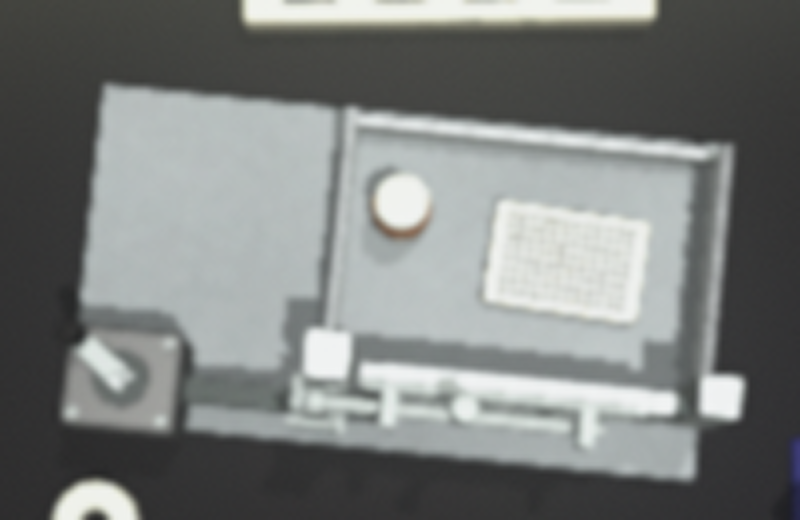

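View pics/scenez.png

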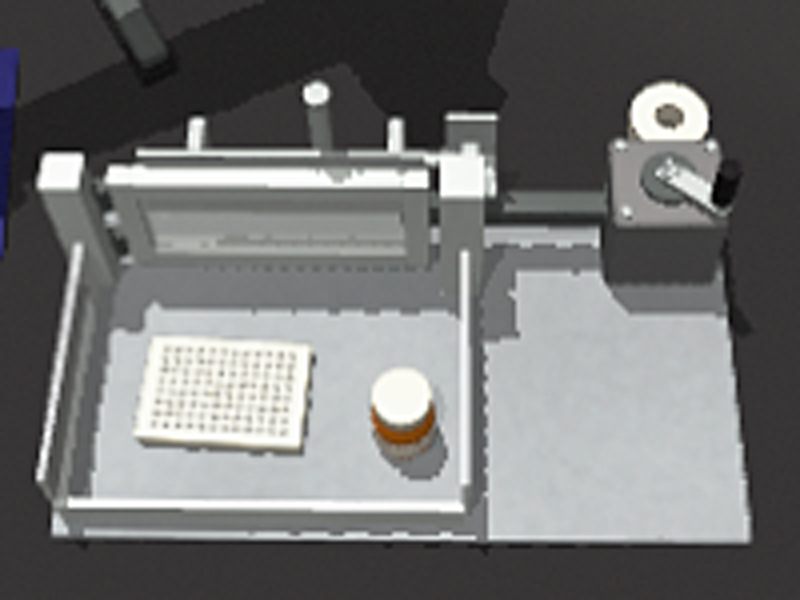

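```bash
cat > fit.py <<'E'
from h import *
from scipy.optimize import least_squares
C={n:get_calibration(n) for n in ["scene","top"]}
B=[(-.06,.24,.11),(-.06,.33,.11),(.02,.33,.11),(.02,.24,.11),(-.024,.02,.220)]
S=np.array([(612,143),(718,143),(730,225),(610,225),(316,93)])/4+[215,180]-.4
Tp=np.array([(178,432),(62,425),(80,328),(183,335),(465,407)])/4+[230,90]-.4
B=np.array(B)
def w(p,B):
    c,s=np.cos(p[2]),np.sin(p[2]);return np.c_[p[0]+c*B[:,0]-s*B[:,1],p[1]+s*B[:,0]+c*B[:,1],B[:,2]]
def f(p): return np.r_[(proj("scene",w(p,B),C["scene"])-S).ravel(),(proj("top",w(p,B),C["top"])-Tp).ravel()]
if __name__=="__main__":
    r=least_squares(f,[.56,-.14,-.1],loss="soft_l1");p=r.x
    print(p,np.degrees(p[2]));print(f(p).reshape(-1,2).round(1))
    print(w(p,np.array([(-.02,.285,.15),(-.024,.02,.195),(0,-.15,.08),(0,.125,.163)])).round(4))
    for n,(x0,y0) in dict(scene=(215,180),top=(230,90)).items():
        im=cv2.imread(f"pics/{n}z.png")
        L=[(-.02,.285,.124),(-.02,.285,.15),(0,-.15,.163),(0,.125,.163),(-.024,.02,.195),(-.024,.02,.22)]+[(-.02+.045*np.sin(a),.285-.045*np.cos(a),.172) for a in np.arange(1.5,3.1,.25)]
        for q in (proj(n,w(p,np.array(L)),C[n])-[x0,y0]+.4)*4: cv2.circle(im,tuple(int(v) for v in q),3,(0,0,255),-1)
        cv2.imwrite(f"pics/{n}f.png",im)
E
python3 fit.py
```

```text
[ 0.56580206 -0.14694551 -0.10864564] -6.22493637640111
[[-1.8 -1.6]
 [ 0.1 -1.5]
 [-0.3  0. ]
 [ 0.1 -0. ]
 [-0.8 -0. ]
 [-0.9  0.5]
 [-0.6 -0.5]
 [-2.4 -1.7]
 [ 0.5 -0.7]
 [ 0.3 -0.2]]
[[ 0.5768  0.1385  0.15  ]
 [ 0.5441 -0.1245  0.195 ]
 [ 0.5495 -0.2961  0.08  ]
 [ 0.5794 -0.0227  0.163 ]]
```

View pics/scenef.png

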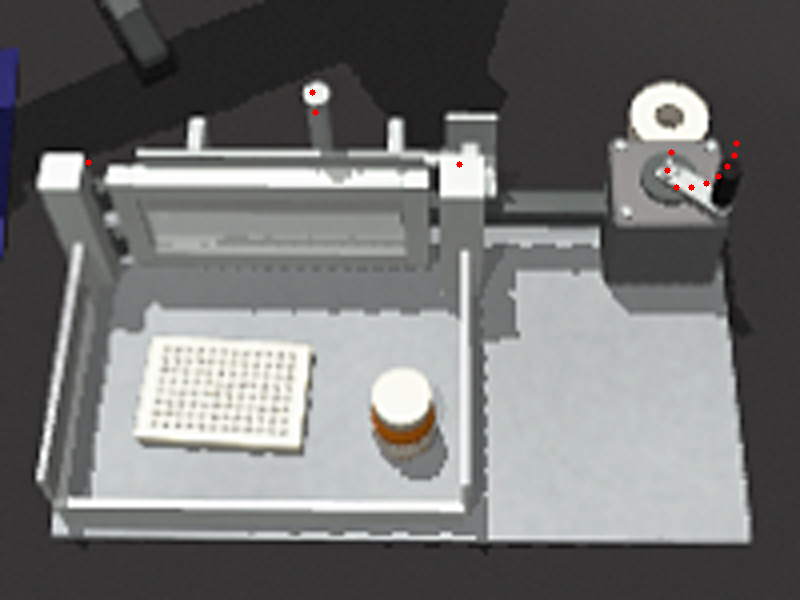

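View pics/topf.png

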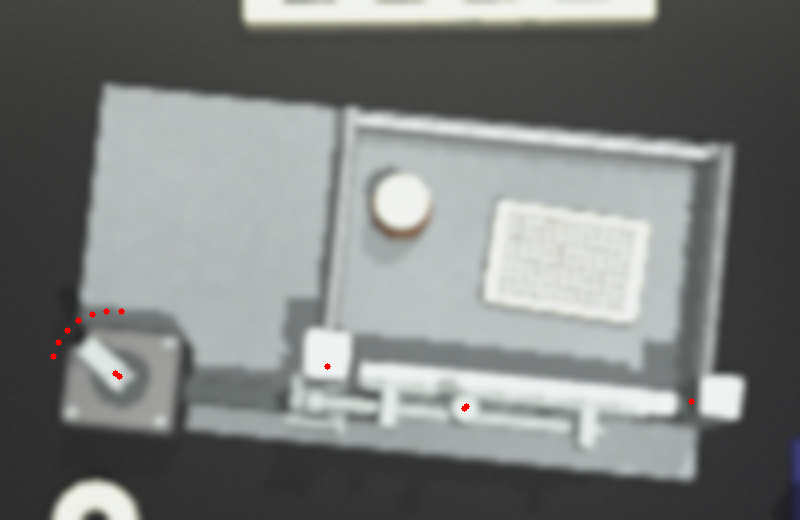

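```bash
python3 -m inch '[{"fingers":5,"delta_pos":[-10,9.5,-8],"spin":5},{"fingers":5,"delta_pos":[-55,52,-8],"spin":20},{"fingers":5,"delta_pos":[-55,52,-8],"spin":20},{"fingers":5,"delta_pos":[-55,52,-8],"spin":20},{"fingers":5,"delta_pos":[-55,52,-8],"spin":20},{"fingers":5,"delta_pos":[-55,52,-8],"spin":20},{"fingers":5,"delta_pos":[-55,52,-8],"spin":20},{"fingers":5,"delta_pos":[-55,52,-8],"spin":20},{"fingers":5,"delta_pos":[-55,52,-8],"spin":20},{"fingers":5,"delta_pos":[-55,52,-8],"spin":20},{"fingers":5,"delta_pos":[-55,52,-8],"spin":20},{"fingers":5,"delta_pos":[-55,52,-8],"spin":20},{"fingers":5,"delta_pos":[-55,52,-8],"spin":20},{"fingers":5,"delta_pos":[-55,52,-8],"spin":20},{"fingers":5,"delta_pos":[-55,52,-8],"spin":20},{"fingers":5,"delta_pos":[-55,52,-8],"spin":20},{"fingers":5,"delta_pos":[-55,52,-8],"spin":20},{"fingers":5,"delta_pos":[-55,52,-8],"spin":20}]'
python3 - <<'E'
from h import *
s=sense();print(s["time_s"],s["tcp_pos"],s["ee_rot"].round(4).tolist(),s["joints"].round(1),s["wrist_force"].round(2))
im=capture("wrist");cv2.imwrite("pics/w1.png",im[:,:,::-1])
c=get_calibration("wrist");np.savez("w1.npz",K=c["K"],dist=c["dist"],T=c["T"])
for t in ["crank_axis","crank_grip","clamp_tip","bolt_grip","bolt_head","keeper_lip","gate_hinge"]:
    for k in spot_point("wrist",t)[:2]: print(t,round(k["conf"],2),(np.array(k["location"])*[640,400]).round(1))
E
```

```text
time_s: 2.85
tcp_pos: [0.5587, 0.0295, 0.3022]
ee_rot: [[-0.994, 0.107, -0.001], [0.107, 0.994, -0.0], [0.001, -0.001, -1.0]]
wrist_force: [-1.1, -0.3, -0.1]
gripper_width: 0.576
2.85 [0.55870542 0.02950155 0.30224681] [[-0.9943, 0.1068, -0.0011], [0.1068, 0.9943, -0.0004], [0.001, -0.0005, -1.0]] [  19.6   13.    -1.     0.   -76.  -115.8] [-1.08 -0.25 -0.13]
crank_axis 0.73 [426.4  70.3]
crank_axis 0.7 [442.9 186.7]
crank_grip 0.63 [476.3 218.1]
clamp_tip 0.93 [241.1 167.5]
bolt_grip 0.57 [133.3 199.2]
bolt_head 0.86 [279.4 178.5]
keeper_lip 0.69 [269.2 175.3]
gate_hinge 0.86 [ 37.  191.9]
gate_hinge 0.73 [161.9 257.3]
```

View pics/w1.png

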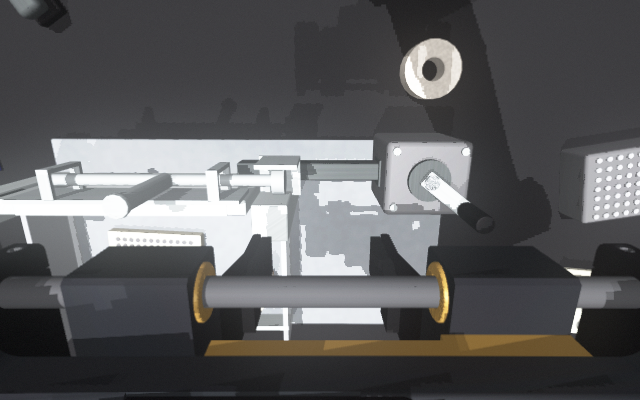

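```bash
cat > ov.py <<'E'
from fit import *
z=np.load("w1.npz");C["wrist"]=dict(K=z["K"],dist=z["dist"],T=z["T"])
p=[0.5658,-0.14695,-0.10865]
im=cv2.imread("pics/w1.png")[120:260,360:520];im=cv2.resize(im,None,fx=5,fy=4*1.25,interpolation=cv2.INTER_CUBIC)
L=list(B[:4])+[(-.02,.285,.124)]+[(-.02+.045*np.sin(a),.285-.045*np.cos(a),.172) for a in np.arange(1.75,3.1,.25)]
print(proj("wrist",w(p,B),C["wrist"]).round(1))
for q in (proj("wrist",w(p,np.array(L)),C["wrist"])-[360,120]+.4)*5: cv2.circle(im,tuple(int(v) for v in q),3,(0,0,255),-1)
cv2.imwrite("pics/w1c.png",im)
im=cv2.imread("pics/w1.png")[150:270,60:220];cv2.imwrite("pics/w1b.png",cv2.resize(im,None,fx=5,fy=5,interpolation=cv2.INTER_CUBIC))
E
python3 ov.py
```

```text
[[385.5 142.1]
 [474.  142.1]
 [464.8 216.5]
 [381.6 216.4]
 [112.9 208.6]]
```

View pics/w1c.png

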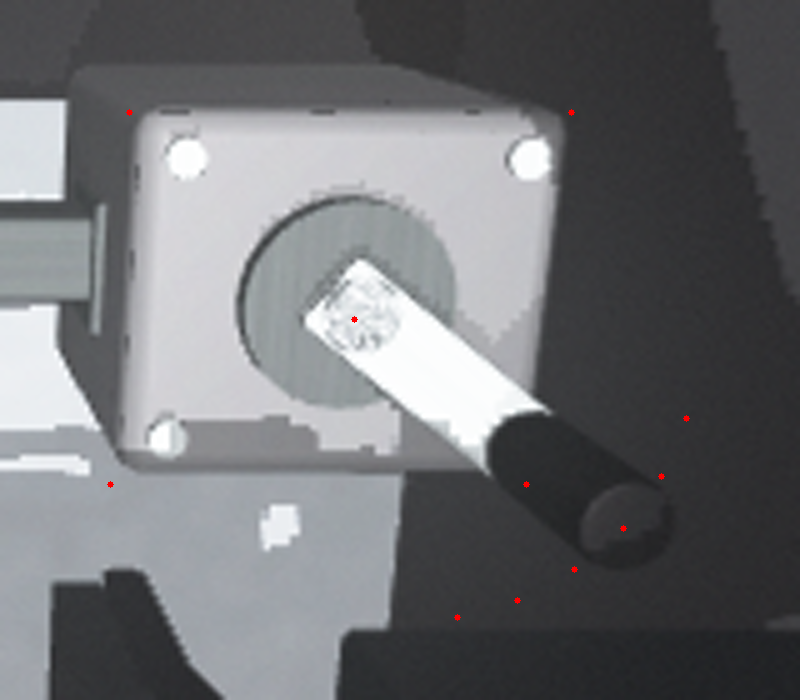

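View pics/w1b.png

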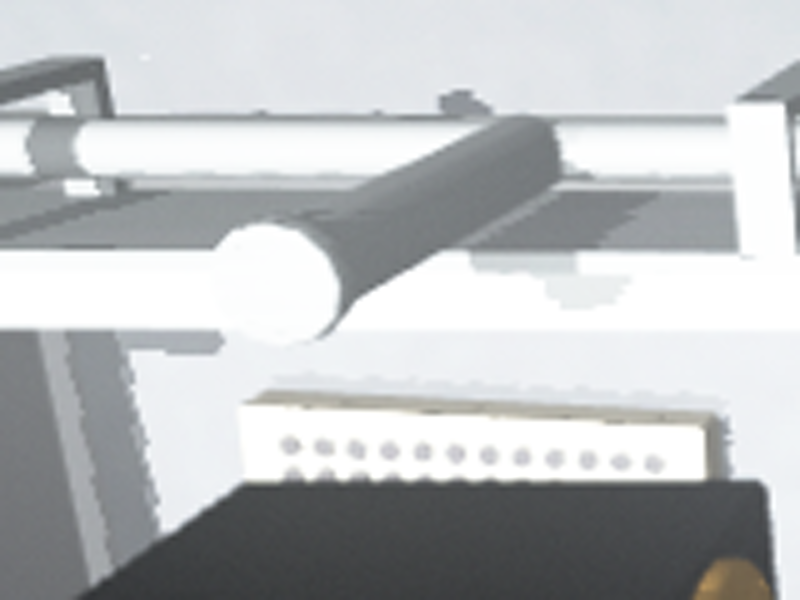

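```bash
cat > fit2.py <<'E'
from fit import *
z=np.load("w1.npz");C["wrist"]=dict(K=z["K"],dist=z["dist"],T=z["T"])
W=np.array([(360+133/5,120+112/5),(360+565/5,142.4),(360+545/5,120+468/5),(360+118/5,120+465/5),(115.4,206.6)])
# handle top
H={"wrist":(485.,225.),"scene":(215+730/4,180+167/4),"top":None}
def g(q):
    p=q[:3];a=q[3];h=w(p,np.array([(-.02+.045*np.sin(a),.285-.045*np.cos(a),.172)]))
    r=[f(p)*.7,(proj("wrist",w(p,B),C["wrist"])-W).ravel()*[1,1]*1]if 0 else [f(p)*.7,(proj("wrist",w(p,B),C["wrist"])-W).ravel()]
    r.append((proj("wrist",h,C["wrist"])[0]-H["wrist"])*1.5); r.append((proj("scene",h,C["scene"])[0]-H["scene"])*.7)
    return np.concatenate(r)
r=least_squares(g,[.566,-.147,-.109,2.4],loss="soft_l1");q=r.x
print(q,np.degrees(q[2]));print(g(q).reshape(-1,2).round(1).tolist())
a=q[3]
print(w(q,np.array([(-.02,.285,.15),(-.02+.045*np.sin(a),.285-.045*np.cos(a),.15),(-.024,.02,.195),(0,-.15,.08)])).round(4))
E
python3 fit2.py
```

```text
[ 0.56482064 -0.14525778 -0.10829668  2.46817213] -6.204942647931571
[[-1.0, -1.3], [0.4, -1.3], [0.1, -0.2], [0.4, -0.3], [-0.1, -0.3], [-1.0, 0.6], [-0.8, -0.1], [-2.1, -1.0], [-0.0, -0.2], [-0.2, 0.1], [0.5, -1.5], [2.7, -1.6], [-2.6, 1.7], [-0.5, 2.3], [-0.6, 0.5], [0.1, 0.1], [-0.5, -0.3]]
[[ 0.5757  0.1402  0.15  ]
 [ 0.6074  0.1722  0.15  ]
 [ 0.5431 -0.1228  0.195 ]
 [ 0.5486 -0.2944  0.08  ]]
```

```bash
python3 -m inch '[{"fingers":5,"delta_pos":[-3.3,14.7,6],"spin":0},{"fingers":5,"delta_pos":[-3.3,14.7,6],"spin":0},{"fingers":5,"delta_pos":[-3.3,14.7,6],"spin":0},{"fingers":5,"delta_pos":[-3.3,14.7,6],"spin":0},{"fingers":5,"delta_pos":[-3.3,14.7,9],"spin":0},{"fingers":5,"delta_pos":[-3.3,14.7,9],"spin":0}]'
python3 - <<'E'
from h import *
im=capture("wrist");cv2.imwrite("pics/w2.png",im[:,:,::-1])
print(sense()["tcp_pos"], proj("wrist",[[.6074,.1722,.172]]))
E
```

```text
time_s: 3.85
tcp_pos: [0.6053, 0.1717, 0.2084]
ee_rot: [[-0.994, 0.107, -0.008], [0.107, 0.994, -0.003], [0.008, -0.004, -1.0]]
wrist_force: [0.1, -1.1, -1.4]
gripper_width: 0.574
[0.60663382 0.17145271 0.21098058] [[322.55067212 227.68248039]]
```

View pics/w2.png

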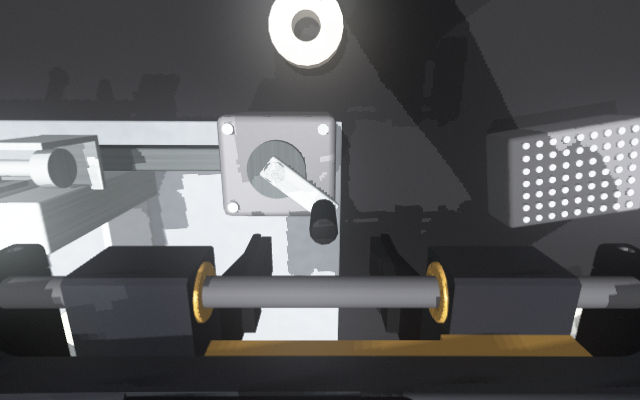

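```bash
python3 -m inch '[{"fingers":5,"delta_pos":[-0.2,0,4],"spin":0},{"fingers":5,"delta_pos":[-0.2,0,7.7],"spin":0},{"fingers":5,"delta_pos":[-0.2,0,7.7],"spin":0},{"fingers":1,"delta_pos":[-0.2,0,7.7],"spin":0},{"fingers":1,"delta_pos":[-0.2,0,7.7],"spin":0},{"fingers":1,"delta_pos":[-0.2,0,7.7],"spin":0},{"fingers":1,"delta_pos":[-0.2,0,7.7],"spin":0},{"fingers":1,"delta_pos":[-0.2,0,7.7],"spin":0}]'
python3 - <<'E'
from h import *
im=capture("wrist");cv2.imwrite("pics/w3.png",im[:,:,::-1])
s=sense();print(s["time_s"],s["tcp_pos"],s["wrist_force"],s["gripper_width"]*87)
E
```

```text
time_s: 4.7
tcp_pos: [0.6101, 0.1725, 0.1366]
ee_rot: [[-0.994, 0.107, 0.002], [0.107, 0.994, 0.001], [-0.002, 0.001, -1.0]]
wrist_force: [1.4, 2.7, 1.3]
gripper_width: 0.203
4.75 [0.61019362 0.17249795 0.13659035] [-0.45262375  0.05809361  2.16032468] 16.807945290175862
```

View pics/w3.png

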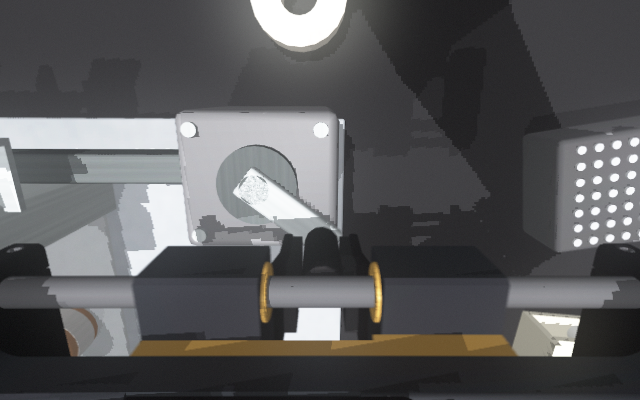

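Run:
```python
import numpy as np
for i in range(0,36):
    a=2.468+.3*i
    print(i,round(a,2),round(-4.5*np.sin(a)+2.807,2),round(-4.5*np.cos(a)-3.517,2))
```

```text
0 2.47 -0.0 0.0
1 2.77 1.16 0.67
2 3.07 2.48 0.97
3 3.37 3.82 0.87
4 3.67 5.07 0.37
5 3.97 6.12 -0.47
6 4.27 6.87 -1.58
7 4.57 7.26 -2.87
8 4.87 7.25 -4.21
9 5.17 6.85 -5.5
10 5.47 6.08 -6.6
11 5.77 5.02 -7.43
12 6.07 3.77 -7.91
13 6.37 2.43 -8.0
14 6.67 1.12 -7.69
15 6.97 -0.04 -7.0
16 7.27 -0.94 -6.01
17 7.57 -1.51 -4.79
18 7.87 -1.69 -3.45
19 8.17 -1.47 -2.13
20 8.47 -0.87 -0.92
21 8.77 0.06 0.05
22 9.07 1.24 0.7
23 9.37 2.55 0.98
24 9.67 3.89 0.85
25 9.97 5.13 0.34
26 10.27 6.17 -0.52
27 10.57 6.9 -1.65
28 10.87 7.27 -2.94
29 11.17 7.24 -4.29
30 11.47 6.81 -5.56
31 11.77 6.03 -6.66
32 12.07 4.96 -7.47
33 12.37 3.69 -7.93
34 12.67 2.35 -7.99
35 12.97 1.05 -7.66
```

```bash
python3 -m inch '[{"fingers":1,"delta_pos":[1.16,0.67,0],"spin":0},{"fingers":1,"delta_pos":[2.48,0.97,0],"spin":0},{"fingers":1,"delta_pos":[3.82,0.87,0],"spin":0},{"fingers":1,"delta_pos":[5.07,0.37,0],"spin":0},{"fingers":1,"delta_pos":[6.12,-0.47,0],"spin":0},{"fingers":1,"delta_pos":[6.87,-1.58,0],"spin":0},{"fingers":1,"delta_pos":[6.87,-1.58,0],"spin":0},{"fingers":1,"delta_pos":[6.87,-1.58,0],"spin":0}]'
python3 - <<'E'
from h import *
im=capture("wrist");cv2.imwrite("pics/w4.png",im[:,:,::-1])
s=sense();print(s["time_s"],s["tcp_pos"],s["wrist_force"],s["moment"],s["gripper_width"]*87)
E
```

```text
time_s: 5.55
tcp_pos: [0.5395, 0.1635, 0.1365]
ee_rot: [[-0.994, 0.107, 0.001], [0.107, 0.994, -0.0], [-0.001, 0.0, -1.0]]
wrist_force: [2.2, -1.6, 4.8]
gripper_width: 0.196
5.6 [0.53964802 0.16375493 0.13641971] [ 1.50555543 -1.10258189  5.40158154] [-0.51551357 -0.42709624  0.0385541 ] 17.035028953740234
```

View pics/w4.png

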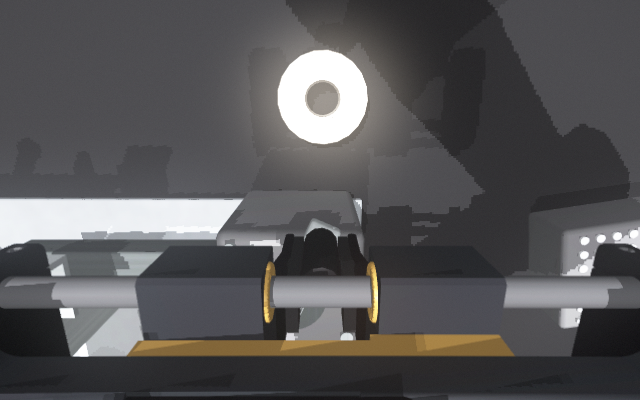

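```bash
python3 -m inch '[{"fingers":1,"delta_pos":[0.39,-1.29,0],"spin":0},{"fingers":1,"delta_pos":[0.38,-2.63,0],"spin":0},{"fingers":1,"delta_pos":[-0.02,-3.92,0],"spin":0},{"fingers":1,"delta_pos":[-0.79,-5.02,0],"spin":0},{"fingers":1,"delta_pos":[-1.85,-5.85,0],"spin":0},{"fingers":1,"delta_pos":[-3.10,-6.33,0],"spin":0},{"fingers":1,"delta_pos":[-4.44,-6.42,0],"spin":0},{"fingers":1,"delta_pos":[-5.75,-6.11,0],"spin":0},{"fingers":1,"delta_pos":[-6.91,-5.42,0],"spin":0},{"fingers":1,"delta_pos":[-7.81,-4.43,0],"spin":0},{"fingers":1,"delta_pos":[-8.38,-3.21,0],"spin":0},{"fingers":1,"delta_pos":[-8.56,-1.87,0],"spin":0},{"fingers":1,"delta_pos":[-8.34,-0.55,0],"spin":0},{"fingers":1,"delta_pos":[-7.74,0.66,0],"spin":0},{"fingers":1,"delta_pos":[-6.81,1.63,0],"spin":0},{"fingers":1,"delta_pos":[-5.63,2.28,0],"spin":0},{"fingers":1,"delta_pos":[-4.32,2.56,0],"spin":0},{"fingers":1,"delta_pos":[-2.98,2.43,0],"spin":0},{"fingers":1,"delta_pos":[-2.98,2.43,0],"spin":0}]'
python3 - <<'E'
from h import *
im=capture("wrist");cv2.imwrite("pics/w5.png",im[:,:,::-1])
s=sense();print(s["time_s"],s["tcp_pos"],s["wrist_force"],s["moment"],s["gripper_width"]*87)
E
```

```text
time_s: 7.5
tcp_pos: [0.5703, 0.185, 0.1365]
ee_rot: [[-0.994, 0.106, -0.001], [0.106, 0.994, -0.0], [0.001, -0.0, -1.0]]
wrist_force: [-0.7, -0.7, 6.4]
gripper_width: 0.199
7.55 [0.57085797 0.18508932 0.13645142] [-1.28610764  0.17097137  7.00985129] [-0.27629176  0.16648911  0.03928862] 16.682204928144873
```

View pics/w5.png

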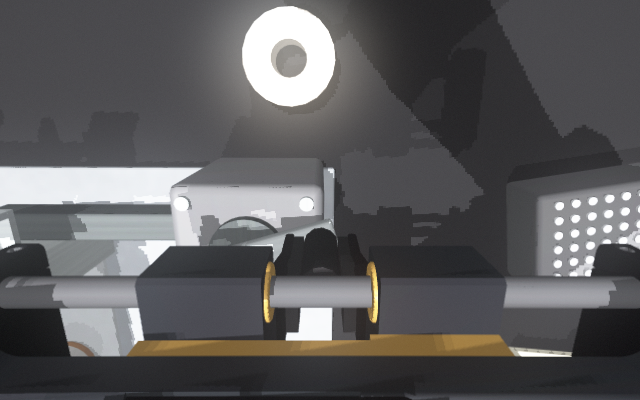

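```bash
python3 -m inch '[{"fingers":1,"delta_pos":[1.24,-0.51,0],"spin":0},{"fingers":1,"delta_pos":[2.28,-1.37,0],"spin":0},{"fingers":1,"delta_pos":[3.01,-2.5,0],"spin":0},{"fingers":1,"delta_pos":[3.38,-3.79,0],"spin":0},{"fingers":1,"delta_pos":[3.35,-5.14,0],"spin":0},{"fingers":1,"delta_pos":[2.92,-6.41,0],"spin":0},{"fingers":1,"delta_pos":[2.14,-7.51,0],"spin":0},{"fingers":1,"delta_pos":[1.07,-8.32,0],"spin":0},{"fingers":1,"delta_pos":[-0.2,-8.78,0],"spin":0},{"fingers":1,"delta_pos":[-1.54,-8.84,0],"spin":0},{"fingers":1,"delta_pos":[-2.84,-8.51,0],"spin":0},{"fingers":1,"delta_pos":[-2.84,-8.51,0],"spin":0},{"fingers":1,"delta_pos":[-2.84,-8.51,0],"spin":0}]'
python3 - <<'E'
from h import *
for n in ["wrist","scene"]:
  im=capture(n);cv2.imwrite(f"pics/{n}6.png",im[:,:,::-1])
s=sense();print(s["time_s"],s["tcp_pos"],s["wrist_force"],s["moment"],s["gripper_width"]*87)
d=s["tcp_pos"][:2]-[.5757,.1402];b=np.array([[np.cos(-.1083),np.sin(-.1083)],[-np.sin(-.1083),np.cos(-.1083)]])@d;print(b,np.arctan2(b[0],-b[1])+4*np.pi)
im=cv2.imread("pics/scene6.png")[160:310,235:435];cv2.imwrite("pics/s6z.png",cv2.resize(im,None,fx=4,fy=4,interpolation=cv2.INTER_CUBIC))
E
```

```text
time_s: 8.85
tcp_pos: [0.5887, 0.0967, 0.1363]
ee_rot: [[-0.994, 0.107, -0.006], [0.107, 0.994, -0.001], [0.005, -0.002, -1.0]]
wrist_force: [-6.4, -0.6, 11.5]
gripper_width: 0.192
8.95 [0.58870026 0.09665351 0.13631516] [-6.08850311e+00  2.08970996e-03  1.17361305e+01] [0.08241975 1.70878245 0.01537815] 17.20703595524782
[ 0.01763096 -0.04188619] 12.964785062516395
```

View pics/wrist6.png

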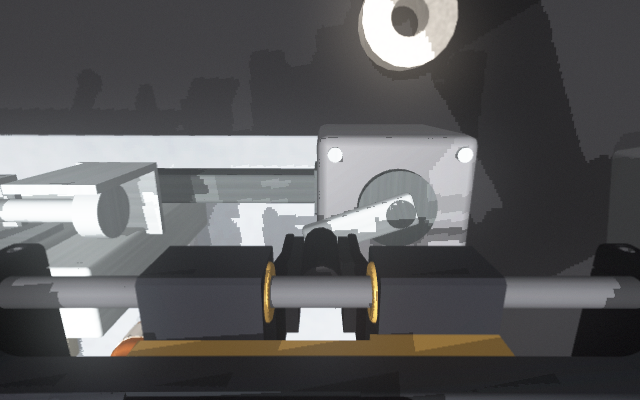

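View pics/s6z.png

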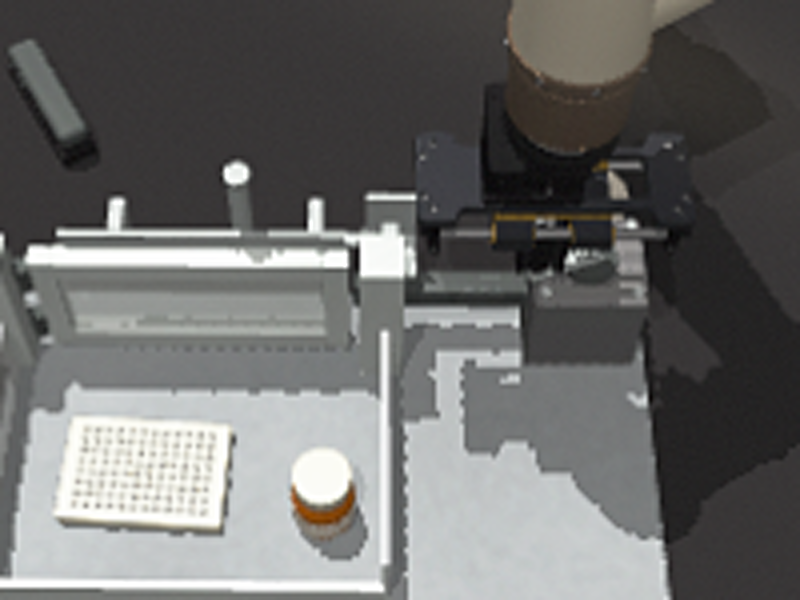

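```bash
python3 -m inch '[{"fingers":5,"delta_pos":[0,0,0],"spin":0},{"fingers":5,"delta_pos":[0,0,0],"spin":0},{"fingers":5,"delta_pos":[0,0,0],"spin":0},{"fingers":5,"delta_pos":[0,0,-5],"spin":0},{"fingers":5,"delta_pos":[0,0,-10],"spin":0},{"fingers":5,"delta_pos":[0,0,-13.5],"spin":0},{"fingers":5,"delta_pos":[2.2,-22.3,-13.5],"spin":0},{"fingers":5,"delta_pos":[2.2,-22.3,-13.5],"spin":0},{"fingers":5,"delta_pos":[2.2,-22.3,-13.5],"spin":0},{"fingers":5,"delta_pos":[2.2,-22.3,-13.5],"spin":0},{"fingers":5,"delta_pos":[2.2,-22.3,-13.5],"spin":0},{"fingers":5,"delta_pos":[2.2,-22.3,-13.5],"spin":0},{"fingers":5,"delta_pos":[2.2,-22.3,-13.5],"spin":0}]'
python3 - <<'E'
from h import *
s=sense();c=get_calibration("wrist")
for n in ["wrist","scene"]:
  im=capture(n);cv2.imwrite(f"pics/{n}7.png",im[:,:,::-1])
print(s["time_s"],s["tcp_pos"],s["wrist_force"],s["gripper_width"]*87,proj("wrist",[[.5431,-.1228,.22]],c))
R=s["ee_rot"];print(R.round(3).tolist())
im=cv2.imread("pics/scene7.png")[160:310,235:435];cv2.imwrite("pics/s7z.png",cv2.resize(im,None,fx=4,fy=4,interpolation=cv2.INTER_CUBIC))
E
```

```text
time_s: 10.25
tcp_pos: [0.545, -0.1224, 0.2698]
ee_rot: [[-0.994, 0.108, -0.001], [0.108, 0.994, 0.001], [0.001, 0.0, -1.0]]
wrist_force: [-0.3, 0.8, -0.7]
gripper_width: 0.573
10.25 [ 0.54500503 -0.12240709  0.26979777] [-0.27600328  0.76275551 -0.6790705 ] 49.833324629390276 [[320.09328803 217.89824507]]
[[-0.994, 0.108, -0.001], [0.108, 0.994, 0.001], [0.001, 0.0, -1.0]]
```

View pics/wrist7.png

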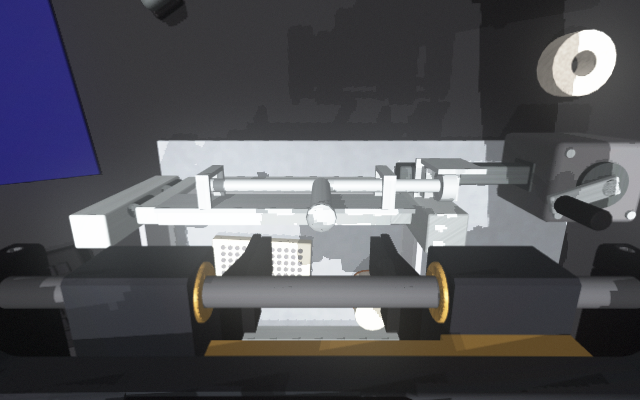

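View pics/s7z.png

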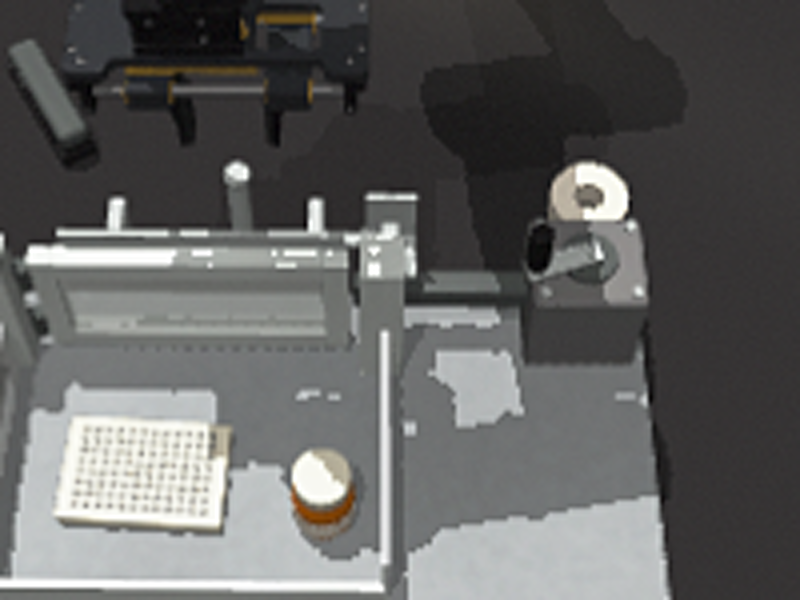

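Run:
```python
from fit import *
p=[0.5648,-0.14526,-0.1083];c=get_calibration("wrist")
print(proj("wrist",w(p,np.array([(-.018,y,.062+z) for y in (.07,.09,.1,.103,.11) for z in (0,.0125)])),c).round(1))
im=cv2.imread("pics/wrist7.png")[140:240,360:520];cv2.imwrite("pics/w7z.png",cv2.resize(im,None,fx=5,fy=5,interpolation=cv2.INTER_CUBIC))
```

```text
[[364.8 175. ]
 [366.3 177.5]
 [383.1 175. ]
 [385.2 177.5]
 [392.3 175. ]
 [394.7 177.5]
 [395.  175. ]
 [397.5 177.5]
 [401.5 175.1]
 [404.1 177.5]]
```

View pics/w7z.png

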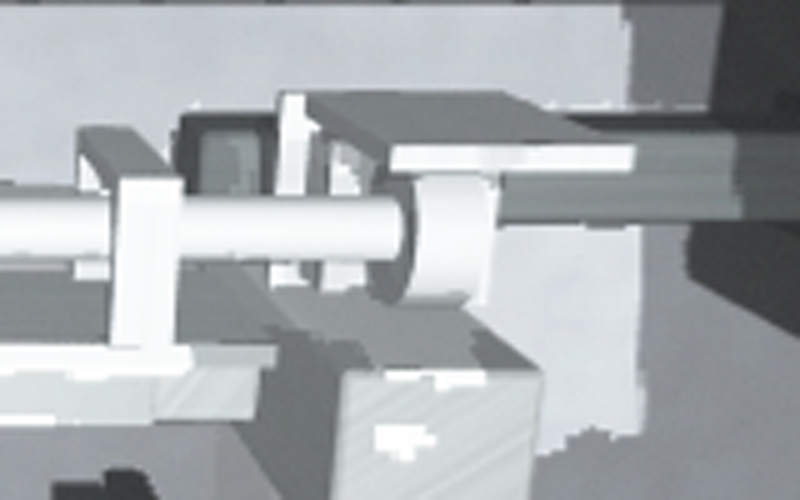

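```bash
python3 -m inch '[{"fingers":5,"delta_pos":[0.1,0.1,4],"spin":0},{"fingers":5,"delta_pos":[0.1,0.1,8],"spin":0},{"fingers":5,"delta_pos":[0.1,0.1,9.3],"spin":0},{"fingers":5,"delta_pos":[0.1,0.1,9.3],"spin":0},{"fingers":0.8,"delta_pos":[0.1,0.1,9.3],"spin":0},{"fingers":0.8,"delta_pos":[0.1,0.1,9.3],"spin":0},{"fingers":0.8,"delta_pos":[0.1,0.1,9.3],"spin":0},{"fingers":0.8,"delta_pos":[0.1,0.1,9.3],"spin":0},{"fingers":0.8,"delta_pos":[0.1,0.1,9.3],"spin":0}]'
python3 - <<'E'
from h import *
s=sense()
im=capture("wrist");cv2.imwrite(f"pics/wrist8.png",im[:,:,::-1])
print(s["time_s"],s["tcp_pos"],s["wrist_force"],s["gripper_width"]*87)
E
```

```text
time_s: 11.25
tcp_pos: [0.5446, -0.1214, 0.1781]
ee_rot: [[-0.994, 0.107, 0.001], [0.107, 0.994, -0.0], [-0.001, -0.0, -1.0]]
wrist_force: [-0.7, -2.9, 0.8]
gripper_width: 0.215
11.25 [ 0.54456526 -0.12144609  0.17810753] [-0.65382019 -2.85842063  0.79154337] 18.680492548073946
```

View pics/wrist8.png

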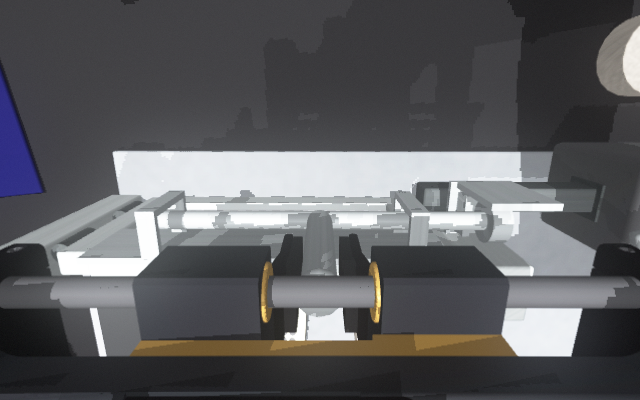

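```bash
python3 -m inch '[{"fingers":0.8,"delta_pos":[0,0,0],"spin":0},{"fingers":0.8,"delta_pos":[0,0,0],"spin":0},{"fingers":0.8,"delta_pos":[0,0,-0.5],"spin":0},{"fingers":0.8,"delta_pos":[0,0,-1.0],"spin":0},{"fingers":0.8,"delta_pos":[0,0,-1.3],"spin":0},{"fingers":0.8,"delta_pos":[0,0,-1.3],"spin":0},{"fingers":0.8,"delta_pos":[0,0,-1.3],"spin":0}]'
python3 - <<'E'
from h import *
s=sense()
im=capture("wrist");cv2.imwrite(f"pics/wrist9.png",im[:,:,::-1])
print(s["time_s"],s["tcp_pos"],s["wrist_force"],s["gripper_width"]*87)
E
```

```text
time_s: 12.0
tcp_pos: [0.5444, -0.1212, 0.1906]
ee_rot: [[-0.994, 0.107, 0.0], [0.107, 0.994, -0.0], [-0.0, -0.0, -1.0]]
wrist_force: [1.6, -3.7, -1.5]
gripper_width: 0.205
12.0 [ 0.54438437 -0.12124361  0.19056335] [ 1.62907013 -3.66997615 -1.45354467] 17.825895111855562
```

View pics/wrist9.png

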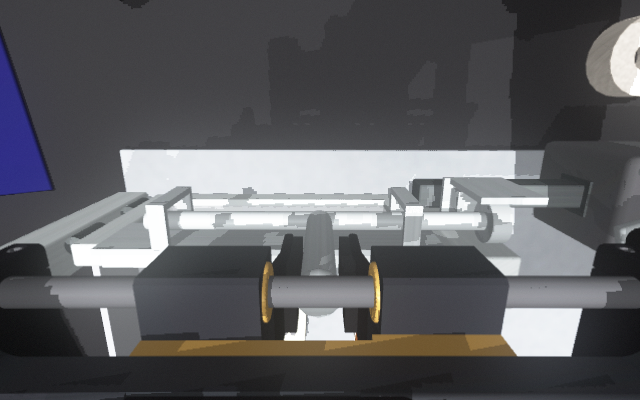

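```bash
python3 -m inch '[{"fingers":0.8,"delta_pos":[0,-0.8,0],"spin":0},{"fingers":0.8,"delta_pos":[0,-1.6,0],"spin":0},{"fingers":0.8,"delta_pos":[0,-2.4,0],"spin":0},{"fingers":0.8,"delta_pos":[0,-3.2,0],"spin":0},{"fingers":0.8,"delta_pos":[0,-3.9,0],"spin":0},{"fingers":0.8,"delta_pos":[0,-4.5,0],"spin":0},{"fingers":0.8,"delta_pos":[0,-4.7,0],"spin":0},{"fingers":0.8,"delta_pos":[0,-4.7,0],"spin":0},{"fingers":0.8,"delta_pos":[0,-4.7,0],"spin":0}]'
python3 - <<'E'
from h import *
s=sense()
im=capture("wrist");cv2.imwrite(f"pics/wrist10.png",im[:,:,::-1])
print(s["time_s"],s["tcp_pos"],s["wrist_force"],s["gripper_width"]*87)
E
```

```text
time_s: 12.95
tcp_pos: [0.5393, -0.1675, 0.1904]
ee_rot: [[-0.994, 0.107, -0.0], [0.107, 0.994, 0.001], [0.0, 0.001, -1.0]]
wrist_force: [0.4, 3.5, -3.1]
gripper_width: 0.213
12.95 [ 0.5393385 -0.1674827  0.1904213] [ 0.35365407  3.53215585 -3.13320639] 18.514465867719384
```

View pics/wrist10.png

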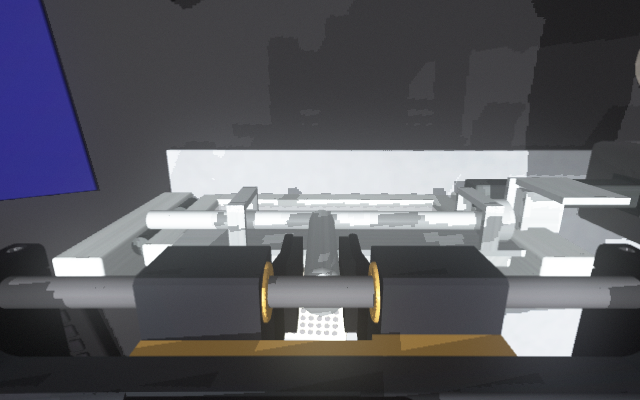

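```bash
python3 -m inch '[{"fingers":0.8,"delta_pos":[0.62,-0.14,0],"spin":-2.9},{"fingers":0.8,"delta_pos":[1.36,-0.34,0],"spin":-6.3},{"fingers":0.8,"delta_pos":[1.36,-0.34,0],"spin":-6.3},{"fingers":0.8,"delta_pos":[1.36,-0.34,0],"spin":-6.3}]'
python3 - <<'E'
from h import *
s=sense()
for n in ["wrist","scene"]:
  im=capture(n);cv2.imwrite(f"pics/{n}11.png",im[:,:,::-1])
im=cv2.imread("pics/scene11.png")[160:310,205:405];cv2.imwrite("pics/s11z.png",cv2.resize(im,None,fx=4,fy=4,interpolation=cv2.INTER_CUBIC))
print(s["time_s"],s["tcp_pos"],s["wrist_force"],s["gripper_width"]*87)
E
```

```text
time_s: 13.4
tcp_pos: [0.5263, -0.1693, 0.1908]
ee_rot: [[-1.0, -0.002, 0.002], [-0.002, 1.0, 0.0], [-0.002, 0.0, -1.0]]
wrist_force: [2.8, 5.2, -1.5]
gripper_width: 0.21
13.4 [ 0.52625212 -0.16933539  0.19084341] [ 2.84493509  5.17650937 -1.54365194] 18.285132748261187
```

View pics/wrist11.png

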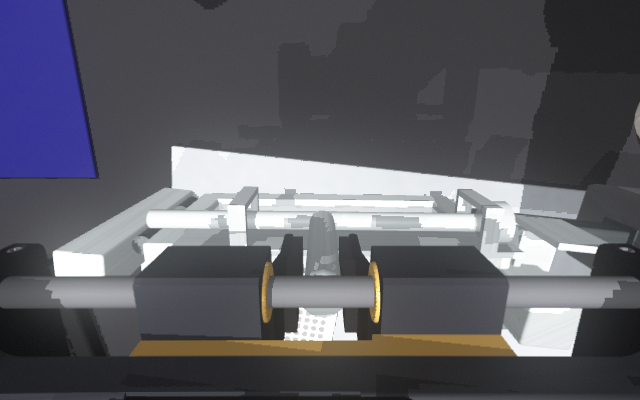

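View pics/s11z.png

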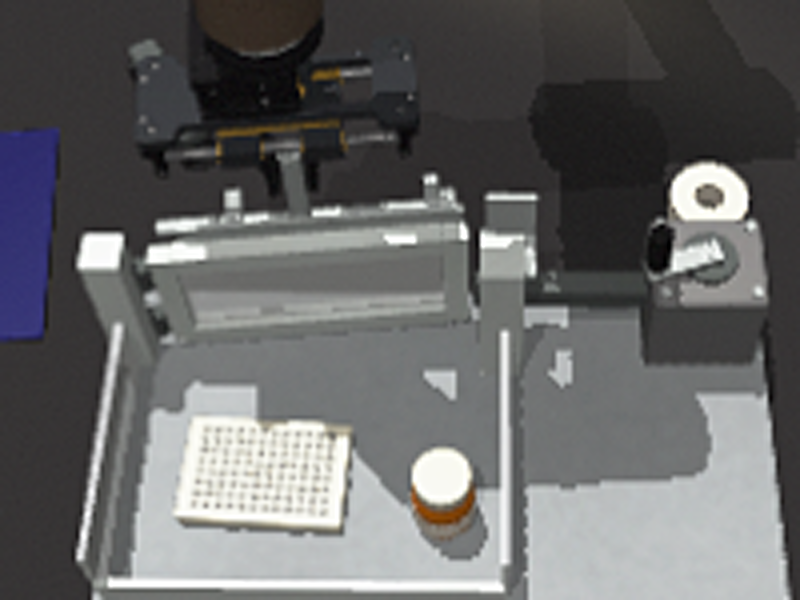

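```bash
python3 -m inch '[{"fingers":0.8,"delta_pos":[0.75,-0.15,0],"spin":-3.4},{"fingers":0.8,"delta_pos":[1.48,-0.3,0],"spin":-6.9},{"fingers":0.8,"delta_pos":[2.2,-0.55,0],"spin":-10.3},{"fingers":0.8,"delta_pos":[2.67,-0.75,0],"spin":-12.6},{"fingers":0.8,"delta_pos":[3.13,-0.95,0],"spin":-14.9},{"fingers":0.8,"delta_pos":[3.13,-0.95,0],"spin":-14.9},{"fingers":0.8,"delta_pos":[3.13,-0.95,0],"spin":-14.9},{"fingers":0.8,"delta_pos":[3.13,-0.95,0],"spin":-14.9},{"fingers":0.8,"delta_pos":[3.13,-0.95,0],"spin":-14.9},{"fingers":0.8,"delta_pos":[3.13,-0.95,0],"spin":-14.9}]'
python3 - <<'E'
from h import *
s=sense()
for n in ["wrist","scene"]:
  im=capture(n);cv2.imwrite(f"pics/{n}12.png",im[:,:,::-1])
im=cv2.imread("pics/scene12.png")[160:310,205:405];cv2.imwrite("pics/s12z.png",cv2.resize(im,None,fx=4,fy=4,interpolation=cv2.INTER_CUBIC))
print(s["time_s"],s["tcp_pos"],s["wrist_force"],s["gripper_width"]*87,s["joint_velocities"].round(2))
d=s["tcp_pos"][:2]-[.5486,-.2944]
print("theta",np.arctan2(d[1],d[0])-np.arctan2(.125,-.024)+.1083,np.linalg.norm(d),np.hypot(.125,.024))
E
```

```text
time_s: 14.5
tcp_pos: [0.4948, -0.1791, 0.1906]
ee_rot: [[-0.966, -0.258, 0.0], [-0.258, 0.966, 0.0], [-0.0, 0.0, -1.0]]
wrist_force: [1.5, 5.5, -1.5]
gripper_width: 0.211
14.5 [ 0.49484125 -0.1790681   0.19059431] [ 1.48759232  5.53417792 -1.52732972] 18.339951893856924 [-0.04 -0.05 -0.06 -0.   -0.08 -0.05]
theta 0.35478831786201676 0.12724563109811773 0.127283148923964
```

View pics/wrist12.png

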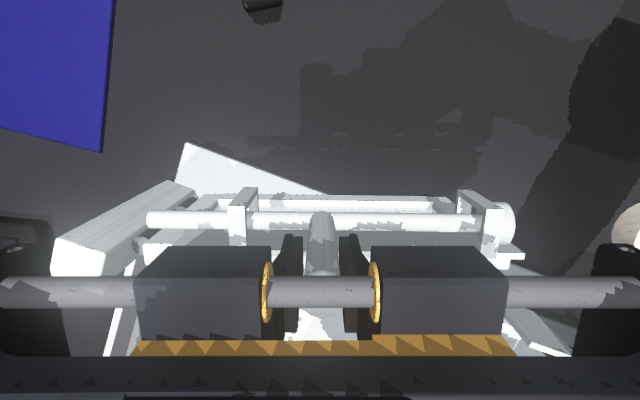

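View pics/s12z.png

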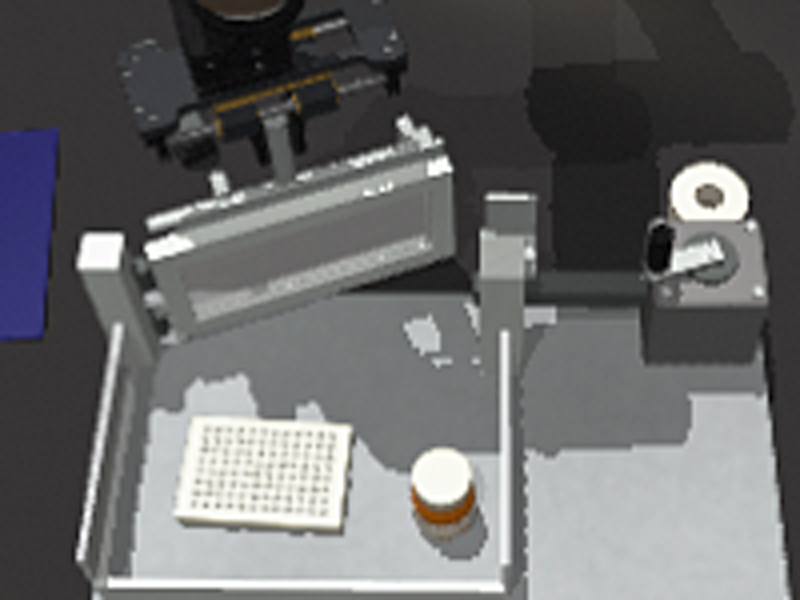

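Run:
```python
from h import *
print(finish_job()); s=sense();print(s["time_s"],s["tcp_pos"],s["wrist_force"])
```

```text
the job is handed in; nothing more can be done
None
the job is handed in; nothing more can be done
```

The job is handed in at about 14.6 s, with the robot holding the gate open by its bolt handle. `finish_job` reports no verdict, so everything below rests on my own checks.

**What I did**
- I wound the crank counter-clockwise from about 2.47 rad to its stop. The handle then worked out at about 12.96 rad, with about 6 N pushing back against the arm.
- In the wrist picture the end of the clamp bar was just past the gate's free edge, at about bay y 100–110 mm.
- I lifted the bolt about 12.5 mm over the lip and drew it 46 mm towards the hinge, to its stop. About 3.5 N pushed back.
- I swung the gate on an arc about its hinge and kept the grip.

**Last checks**
- **Gate:** the opening works out at about 0.355 rad, so the free edge is about 87 mm out. The arm was at rest, and the wrist force was about 6 N. The handle was 127.2 mm from the hinge axis, against 127.3 mm expected.
- **Other things:** in the last pictures the plate, jar and label roll were where they started and the crank stayed wound off. I did not measure the mouse, tip box, mug and stapler again.
- **One mismatch:** the gripper read about 18 mm on the 16 mm bolt post, and about 17 mm on the 18 mm crank sleeve. I left it unexplained, as neither grip slipped visibly.

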